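# Close the sample jar and hold it up to the microscope with the cam lever

### The job

Screw the red cap of the sample jar on the lift stand fully shut (clockwise, to its stop). Then swing the stand's spring-return cam lever to the point where the stage is at its highest, which is with the lever straight up and not over the top, and finish while still holding the lever there with the fingers. Leave the beaker, the brown vial and the slide box standing where they are.

Things in the scene. Friction and masses are not known exactly. Their poses are not given: they have to be found in the camera images.
- stand: Lift stand, fixed. Origin on the bench under the jar's upright axis; z up, y from the jar to the microscope, lever on the -y side. Grey base plate 18 mm high, x -80 to 80, y -110 to 260 mm. Four guide posts, radius 5 mm, at x, y = +-34 mm, up to z = 115 mm.
- barrel_tip (a point): Centre of the black tip of the white horizontal microscope: x 0, y 90, z 140 mm of the stand. Barrel (radius 17 mm) and blue camera run from here along +y to y = 259 mm, top at z = 158 mm; mount 60 (x) by 50 mm under it at y = 185 mm, with a knob to x = -50 mm.
- stage (a joint): Lift of the aluminium stage (90 by 90 by 10 mm, underside at z = 85 mm of the stand at lift 0) that carries the clamped glass jar, in m, 0 down. The eccentric on the lever's shaft raises it by at most 0.0144 m; the jar and cap ride on it.
- cap (a joint): Angle, rad, that the red screw cap must still turn clockwise (from above) to be shut: 0 = shut, at its stop; 1.6 = fully open. Starts at 0.7 to 1.25; stays where left; does not rise or sink as it turns; stiffness 0.06 N m. Shut, the yellow end of the cap's ridge points over the yellow mark on the stage (-x of the stand).
- cap_grip (a point): Centre of the red cap at gripping height: on the jar's axis, 11 mm above the cap's underside, 9 mm below its flat top; z = 163 mm of the stand at lift 0. Cap 50 mm across, 20 mm high; a ridge 40 by 6 mm, 5 mm high, crosses its top, yellow at one end. Jar below it 44 mm across. Axes turn with the cap: x along the ridge, yellow end at -x.
- lever (a joint): Angle of lever and cam, rad. 0 = at rest, lever leaning 1.3 rad from upright towards -x of the stand; grows as it swings up and over to +x. 1.3 = straight up, stage highest; beyond, the stage sinks again; stop at 1.95. A spring pulls it back to 0 (0.08 N m at 0, 0.18 N m at 1.3; the stage adds up to 0.1 N m on the way): it falls back when let go.
- lever_pivot (a point): Point on the horizontal shaft axis (along the stand's y) where the lever is fixed: at x = 0, y = -130, z = 55 mm of the stand. It does not move; its axes are the stand's.
- lever_knob (a point): Centre of the orange round knob, a disc 32 mm in diameter and 24 mm thick, its flat faces square to the shaft (stand y), at the end of the lever's steel rod (radius 5 mm), 95 mm from lever_pivot along the lever. It moves in the stand's upright x-z plane at y = -130 mm.
- beaker: Clear glass beaker, 64 mm across at the rim, 85 mm high, loose; origin at the centre of its underside.
- vial: Brown glass vial with a black cap, 34 mm across, 65 mm high, loose; origin at the centre of its underside.
- slide_box: Blue slide box with a white seam, 85 (x) by 95 (y) by 30 mm, loose; origin at the centre of its underside.
There are look-alikes about, which are no part of the job. Of the things that look like the beaker, the middle-sized one is meant.

How it is judged (in metres and radians):
On the way, in this order (a step that is already met when the one before it is completed fails the run):
1. the cap is screwed shut while the lever is still down (value of joint cap below 0.1 rad and value of joint lever below 0.3 rad), for 0.2 s.
2. the lever is at the highest lift, held by the fingers (value of joint lever between 1.13 and 1.47 rad and value of joint stage above 0.0134 m and contact force between lever and the fingers above 1 N), for 0.3 s.
At the end, for the whole second after the job is handed in: Fingers press on the lever (over 1 N) and hold it within 0.17 rad of straight up, stage within 1 mm of its highest lift, nothing else propping the lever; cap shut to within 0.12 rad; beaker, vial and slide box upright (0.2 rad) within 30 mm of their start (all of step 2 and value of joint cap below 0.12 rad and contact force between lever and beaker below 0.1 N and contact force between lever and vial below 0.1 N and contact force between lever and slide_box below 0.1 N and distance of each of beaker, vial, slide_box from where it was at the start of the episode below 0.03 m and angle between each of beaker, vial, slide_box's own z axis and vertical below 0.2 rad); the arm keeps its last pose, push and grip.
It fails at once if the beaker is pushed away or knocked over (distance of beaker from where it was at the start of the episode above 0.04 m or angle between beaker's own z axis and vertical above 0.5 rad).
It fails at once if the vial is pushed away or knocked over (distance of vial from where it was at the start of the episode above 0.04 m or angle between vial's own z axis and vertical above 0.5 rad).
It fails at once if the slide box is pushed away or knocked over (distance of slide_box from where it was at the start of the episode above 0.04 m or angle between slide_box's own z axis and vertical above 0.5 rad).
It also fails if it takes over 54 s, if anything falls off the work surface, if the arm or the gripper's body presses on something with over 40 N, if the wrist force passes 120 N, or if a joint passes its speed limit or range.

### The arm

A 6-joint arm with a two-finger parallel gripper is mounted at the origin on the work surface. World frame = base frame: x ahead of the robot, y to its left, z up, the work surface at z = 0. Lengths are in mm, angles in rad, forces in N, time in s.
With the tool pointing down it reaches from about 350 to 875 mm from the base axis. Payload 4.2 kg.
Tool frame: the origin (TCP) lies between the finger pads; the fingertips stand 25 mm ahead of it and the grasp point (between the pads) lies 6 mm ahead of it; z points along the fingers, y is the line along which they close (so a half turn about z gives the same grasp; the last joint's range is limited). The gripper opens to 85 mm and grips with 20 to 120 N. Pads are 22 mm wide; open, the fingers measure 114 mm over their backs; the gripper's body (76 mm by 85 mm) begins 54 mm behind the grasp point. The pads swing forward as they close: fully open they stand 13 mm farther back than shut.
Start: joints at [1.498, 0.385, 0.008, 0, -1.194, -0.259], TCP at [203.558, 590.9, 256.312] pointing down, gripper open.
Joint ranges: [-3.14, 3.14], [-1.21, 2.06], [-1.07, 1.41], [-3.16, 2.05], [-2.99, -0.16], [-3.1, 3.1]. Speed limits (rad/s): [2.79, 2.79, 3.14, 3.14, 3.14, 3.14].

### API

Orientations are given as a unit quaternion [x, y, z, w].
In Python, from bench import arm gives the robot as it stands.
- The arm moves only by the shell command python3 -m pendant 'ROWS'. ROWS is JSON, a list of rows, each a list of 7 numbers: the shift along the tool's x, y, z in m, then the turn, a rotation vector about the tool's x, y, z in degrees, then the finger opening in m, from 0 to 0.0854. In form: [[x, y, z, wx, wy, wz, fingers], ...]. A call has 1 to 12 rows; each row shifts and turns the commanded pose from where the row before left it, along the tool's axes as they then stand; what a row does not reach is not made up. A row lasts 1/10 s, in which the tool goes at most 50 mm and 8.59 degrees, less where a joint would pass 70% of its speed; a pose out of reach is approached as far as the arm can. A call is refused whole if a number of a shift passes 0.05 or a number of a turn 8.59, either way. A call with a gripper value outside its range is refused whole. The fingers move at their own pace and stop on an object; the grip force is fixed at half the most. Time passes only in rows, so rows that do not move let the fingers close. It gives the time, the measured TCP pose, the force, the opening and the grip force at its end, in the units of the state.
- arm.read_state(): the state, without advancing time (a new reading comes with each control period).
- arm.get_image(name): name is "scene" or "top" or "wrist"; returns a dict with "image" (420x560x3 uint8, red, green, blue), "fx", "fy", "cx", "cy" (pixels), "k1" (the pictures are not rectified: a ray, as slopes to the right and down, at radius r is drawn at 1 + k1 r^2 times it, then the intrinsics apply), "xyz" and "rotation" of the camera in the world. Camera axes: x right, y down, z forward; pixel columns grow to the right and rows downward; lengths in mm; the calibration is good to about 2 mm. A picture is of the moment at which its call begins. There is no depth.
- arm.job_done(): hands the job in; it is judged then, once.
The state is a dict: "clock": time; "joints": joint angles; "joint_vel": joint speeds; "joint_efforts": joint torques, N m; "position": TCP position; "ee_rot": TCP orientation; "contact_force": force on the tool from outside, world axes, zero at the start; "wrist_torque": the same for the moment, N m; "gripper_width": finger opening in mm; "grasp_force": force on a finger pad.
Only numpy, scipy, OpenCV 4.12 (cv2) and the standard library are available. Lean on these libraries where they do the work, as an engineer would, in place of code of your own. Each camera call takes 0.05 s, during which the arm holds its last target. There are 200 camera calls.

## Working session

There is one attempt and no reset: what is moved stays moved. The work goes in short steps, Python scripts to look and compute and a shell command to move; the robot and the scene stay as the last step left them, time stands still between calls to the robot, and variables do not carry over. Pictures are saved under pics/ and viewed, at most 10 in all, crops included, and the job is handed in when it is done.

```bash
mkdir -p pics; ls; cat > h.py <<'E'
import numpy as np, cv2, json
from bench import arm
def grab(n):
    d=arm.get_image(n); np.savez(f'pics/{n}.npz',**d)
    cv2.imwrite(f'pics/{n}_{int(arm.read_state()["clock"]*1000)}.png',d["image"][:,:,::-1]); return d
def ray(d,u,v):
    a=np.array([(u-d["cx"])/d["fx"],(v-d["cy"])/d["fy"]]);s=a.copy()
    for _ in range(20): s=a/(1+d["k1"]*(s@s))
    return np.array(d["xyz"],float),np.array(d["rotation"]).reshape(3,3)@np.array([*s,1.])
def onz(d,u,v,z):
    o,r=ray(d,u,v); return o+r*(z-o[2])/r[2]
def proj(d,p):
    c=np.array(d["rotation"]).reshape(3,3).T@(np.array(p,float)-d["xyz"]); s=c[:2]/c[2]; s=s*(1+d["k1"]*(s@s))
    return s*[d["fx"],d["fy"]]+[d["cx"],d["cy"]]
def tri(*dv):
    A=np.zeros((3,3));b=np.zeros(3)
    for d,u,v in dv:
        o,r=ray(d,u,v); r/=np.linalg.norm(r); M=np.eye(3)-np.outer(r,r);A+=M;b+=M@o
    return np.linalg.solve(A,b)
E
python3 - <<'E'
from h import *
for n in("scene","top"):
    d=grab(n); print(n,d["fx"],d["xyz"],d["rotation"],d["k1"])
print(arm.read_state())
E
ls pics
```

```text
pics
scene 426.1151303614909 [1340.94619055  251.8506421   626.0364997 ] [ 0.52637471  0.71132332 -0.3826255  -0.26560595] -0.003157163421662133
top 453.2430252130516 [431.66430243  38.33933902 966.11725853] [-0.70072763  0.70367596 -0.08566363  0.08051499] -0.11454506830358802
{'clock': 0.1, 'joints': array([ 1.49758773e+00,  3.85465108e-01,  6.75521833e-03, -4.22010497e-04,
       -1.19402619e+00, -2.58606915e-01]), 'joint_vel': array([ 0.00138306, -0.00235026,  0.00437911,  0.00235021, -0.00081527,
        0.00096177]), 'joint_efforts': array([-6.57991022e-04, -3.93318951e+01,  1.88928902e+01,  4.19797897e+00,
       -2.58701941e-03,  5.47788289e-06]), 'position': array([203.42582824, 590.45755651, 255.33880489]), 'ee_rot': array([ 9.86255510e-01, -1.65224362e-01, -1.05509245e-04,  9.83868826e-04]), 'contact_force': array([-0.10358318,  0.46304923, -0.24258503]), 'wrist_torque': array([ 0.01717055, -0.02355929,  0.01333543]), 'grasp_force': 0.0, 'gripper_width': 85.32693840001815}
scene.npz
scene_50.png
top.npz
top_100.png
```

Rotation is a quaternion; I'll fix the helper accordingly.

```bash
sed -i 's/np.array(d\["rotation"\]).reshape(3,3)/R.from_quat(d["rotation"]).as_matrix()/; 1a from scipy.spatial.transform import Rotation as R' h.py; cat h.py | head -12
```

```text
import numpy as np, cv2, json
from scipy.spatial.transform import Rotation as R
from bench import arm
def grab(n):
    d=arm.get_image(n); np.savez(f'pics/{n}.npz',**d)
    cv2.imwrite(f'pics/{n}_{int(arm.read_state()["clock"]*1000)}.png',d["image"][:,:,::-1]); return d
def ray(d,u,v):
    a=np.array([(u-d["cx"])/d["fx"],(v-d["cy"])/d["fy"]]);s=a.copy()
    for _ in range(20): s=a/(1+d["k1"]*(s@s))
    return np.array(d["xyz"],float),R.from_quat(d["rotation"]).as_matrix()@np.array([*s,1.])
def onz(d,u,v,z):
    o,r=ray(d,u,v); return o+r*(z-o[2])/r[2]
```

View pics/scene_50.png

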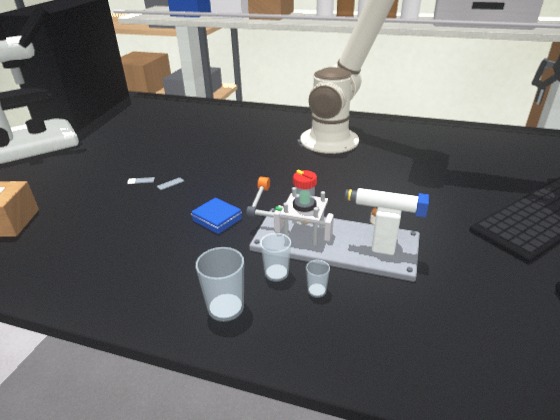

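View pics/top_100.png

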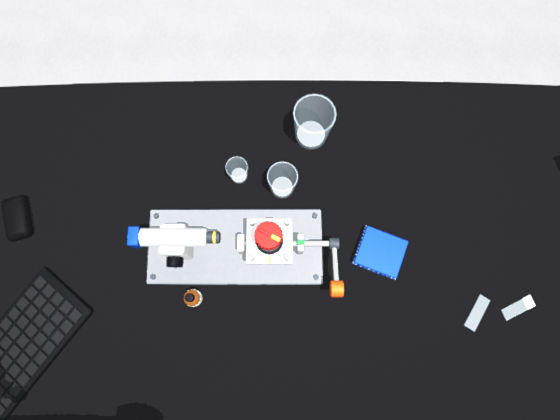

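The scene view shows the red cap at about (305,180), the orange knob at (263,184), and the three beakers. The middle-sized beaker is at (276,256). In the top view the cap is at (268,236) and the yellow ridge end at (276,238). The knob is at (337,289), the plate spans (148–322, 210–287), the beaker is at (282,180), the vial at (193,298) and the slide box at (381,252).

```bash
cat > m.py <<'E'
from h import *
def measure(S,T):
    def mask(d,lo,hi,roi):
        h=cv2.cvtColor(d["image"],cv2.COLOR_RGB2HSV);m=cv2.inRange(h,lo,hi);k=np.zeros_like(m);x0,y0,x1,y1=roi;k[y0:y1,x0:x1]=m[y0:y1,x0:x1];return k
    def cen(m): 
        c=max(cv2.findContours(m,0,2)[0],key=cv2.contourArea);M=cv2.moments(c);return np.array([M["m10"],M["m01"]])/max(M["m00"],1e-9),M["m00"]
    out={}
    m=mask(T,(0,0,95),(180,70,190),(140,200,330,295)); m=cv2.morphologyEx(m,cv2.MORPH_CLOSE,np.ones((15,15)));m=cv2.morphologyEx(m,cv2.MORPH_OPEN,np.ones((25,25)))
    c=max(cv2.findContours(m,0,2)[0],key=cv2.contourArea); r=cv2.minAreaRect(c); print("plate px",r)
    P=np.array([onz(T,*p,18)[:2] for p in cv2.boxPoints(r)]); ctr=P.mean(0); e=[P[1]-P[0],P[2]-P[1]]; print("edges",[np.linalg.norm(x) for x in e]); 
    l=max(e,key=np.linalg.norm); l=l*np.sign(l[1])/np.linalg.norm(l); print("plate ctr",ctr,"yaw",np.arctan2(-l[0],l[1]),"origin from plate",ctr-75*l)
    for n,z,lo,hi,rt,rs in(("red",172,(0,180,90),(4,255,255),(245,210,295,265),(280,160,330,200)),("orange",0,(5,180,120),(16,255,255),(315,270,355,305),(250,170,280,200)),("yellow",0,(22,150,150),(34,255,255),(245,210,295,255),(280,165,330,185)),("ymark",95,(22,100,100),(34,255,255),(255,255,285,268),(280,195,330,215))):
        for d,ro,nn in((T,rt,"T"),(S,rs,"S")):
            try: p,a=cen(mask(d,lo,hi,ro)); out[n+nn]=p; print(n,nn,p,a)
            except ValueError: print(n,nn,"none")
    mk=mask(T,(0,150,60),(36,255,255),(245,210,295,262)); cc=max(cv2.findContours(mk,0,2)[0],key=cv2.contourArea); (u,v),rad=cv2.minEnclosingCircle(cc); print("circ",u,v,rad)
    print("knob",tri((T,*out["orangeT"]),(S,*out["orangeS"])))
    print("yellow tri",tri((T,*out["yellowT"]),(S,*out["yellowS"])) if "yellowS" in out else "", "onz", onz(T,*out["yellowT"],175))
    print("red onz",onz(T,*out["redT"],172), "tri",tri((T,*out["redT"]),(S,*out["redS"])))
    return out
if __name__=="__main__":
    S,T=[dict(np.load(f"pics/{n}.npz")) for n in("scene","top")]
    measure(S,T)
    a=cv2.resize(S["image"][150:280,190:430],None,fx=3,fy=3); cv2.imwrite("pics/c1.png",a[:,:,::-1])
    a=cv2.resize(T["image"][195:305,130:420],(790,300)); cv2.imwrite("pics/c2.png",a[:,:,::-1])
    b=cv2.resize(T["image"][205:275,225:315],(771,600));cv2.imwrite("pics/c3.png",b[:,:,::-1])
E
python3 m.py
```

```text
Traceback (most recent call last):
  File "m.py", line 23, in <module>
    measure(S,T)
    ~~~~~~~^^^^^
  File "m.py", line 9, in measure
    c=max(cv2.findContours(m,0,2)[0],key=cv2.contourArea); r=cv2.minAreaRect(c); print("plate px",r)
ValueError: max() iterable argument is empty
```

```bash
sed -i 's/m=mask(T,(0,0,95),(180,70,190)/m=mask(T,(0,0,80),(180,120,255)/; s/np.ones((25,25))/np.ones((19,19))/' m.py
python3 -c "
from h import *
T=np.load('pics/top.npz')['image'];h=cv2.cvtColor(T,cv2.COLOR_RGB2HSV)
print([h[y,x] for y,x in((275,230),(220,230),(275,160),(200,250))])"
python3 m.py
```

```text
[array([108,  11, 240], dtype=uint8), array([108,  11, 239], dtype=uint8), array([111,  11, 235], dtype=uint8), array([128,  19,  54], dtype=uint8)]
plate px ((231.0, 246.5), (75.0, 182.0), 90.0)
edges [np.float64(392.3819815628017), np.float64(158.86252020862636)]
plate ctr [556.87793853 138.96743003] yaw -0.002925121174918774 origin from plate [556.65855476  63.96775089]
red T [260.83333333 246.5       ] 1.0
red S [307.62452107 178.62835249] 43.5
orange T [335.01269841 287.66666667] 52.5
orange S [261.54700855 184.03418803] 19.5
yellow T none
yellow S [299.60784314 171.45098039] 8.5
ymark T none
ymark S none
circ 268.24237060546875 235.807861328125 14.181062698364258
knob [468.49686845 -76.22411072  75.61686119]Traceback (most recent call last):
  File "m.py", line 23, in <module>
    measure(S,T)
    ~~~~~~~^^^^^
  File "m.py", line 18, in measure
    print("yellow tri",tri((T,*out["yellowT"]),(S,*out["yellowS"])) if "yellowS" in out else "", "onz", onz(T,*out["yellowT"],175))
                               ~~~^^^^^^^^^^^
KeyError: 'yellowT'
```

```bash
python3 - <<'E'
from h import *
S,T=[dict(np.load(f"pics/{n}.npz")) for n in("scene","top")]
I=T["image"]
cv2.imwrite("pics/c3.png",cv2.resize(I[200:300,140:350],(798,380))[:,:,::-1])
h=cv2.cvtColor(I,cv2.COLOR_RGB2HSV)
def cen(m): M=cv2.moments(m,True);return np.array([M["m10"],M["m01"]])/max(M["m00"],1),M["m00"]
def pk(img,lo,hi,roi):
    h=cv2.cvtColor(img,cv2.COLOR_RGB2HSV);m=cv2.inRange(h,lo,hi);k=np.zeros_like(m);x0,y0,x1,y1=roi;k[y0:y1,x0:x1]=m[y0:y1,x0:x1];return k
# cap: red/yellow all saturated warm
ct=cen(pk(I,(0,120,50),(36,255,255),(245,210,295,256)));print("capT",ct,onz(T,*ct[0],170))
cr=pk(I,(0,120,50),(180,255,255),(245,210,295,256))
yT=cen(pk(I,(14,120,120),(36,255,255),(250,215,290,256)));print("yelT",yT,onz(T,*yT[0],176))
yS=cen(pk(S["image"],(16,120,100),(36,255,255),(285,165,325,182)));print("yelS",yS,tri((T,*yT[0]),(S,*yS[0])))
cS=cen(pk(S["image"],(0,150,60),(36,255,255),(285,165,325,192))|pk(S["image"],(170,150,60),(180,255,255),(285,165,325,192)));print("capS",cS,tri((T,*ct[0]),(S,*cS[0])))
kT=cen(pk(I,(0,120,60),(20,255,255),(322,272,355,305)));kS=cen(pk(S["image"],(0,120,60),(20,255,255),(250,170,280,198)));print(kT,kS,"knob",tri((T,*kT[0]),(S,*kS[0])))
m=pk(I,(0,0,120),(180,60,255),(130,200,335,295))
# edges of plate on clear scan lines
for y in (215,222,270,278): 
    x=np.where(m[y])[0]; print("row",y,x.min(),x.max(),onz(T,x.min()-.5,y,18)[:2],onz(T,x.max()+.5,y,18)[:2])
for x in (155,165,225,232,305,316):
    y=np.where(m[:,x])[0]; print("col",x,y.min(),y.max(),onz(T,x,y.min()-.5,18)[:2],onz(T,x,y.max()+.5,18)[:2])
E
```

```text
capT (array([267.67235495, 235.3003413 ]), 586.0) [555.91739218  56.97828196 170.        ]
yelT (array([275.41176471, 237.88235294]), 17.0) [550.34759975  43.22798956 176.        ]
yelS (array([299.36, 171.44]), 25.0) [551.11880667  41.63757683 173.59194253]
capS (array([304.5       , 179.05820106]), 378.0) [557.87724117  55.36761185 160.34951509]
(array([336.35025381, 288.43654822]), 197.0) (array([263.51824818, 182.1459854 ]), 137.0) knob [465.8725642  -75.07177676  80.21164387]
row 215 150 321 [623.93932427 314.92504893] [622.92225109 -54.3333878 ]
row 222 149 321 [608.64160445 316.18089081] [607.72509408 -53.9576215 ]
row 270 147 334 [506.30986707 314.6412978 ] [505.88223594 -78.72562139]
row 278 147 334 [489.65003515 313.75568147] [489.32530975 -78.26485302]
col 155 210 283 [636.01163996 303.60768015] [478.40173458 295.14741341]
col 165 209 283 [638.16992172 281.86741832] [478.55406437 274.03325068]
col 225 209 284 [637.840181   152.08633516] [476.96652354 148.68272156]
col 232 209 284 [637.79612816 137.05787501] [476.97312414 134.1762673 ]
col 305 209 284 [637.26688722 -19.27985112] [476.45773731 -16.7325169 ]
col 316 209 284 [637.17580169 -42.87681925] [476.2877621  -39.50847955]
```

View pics/c3.png

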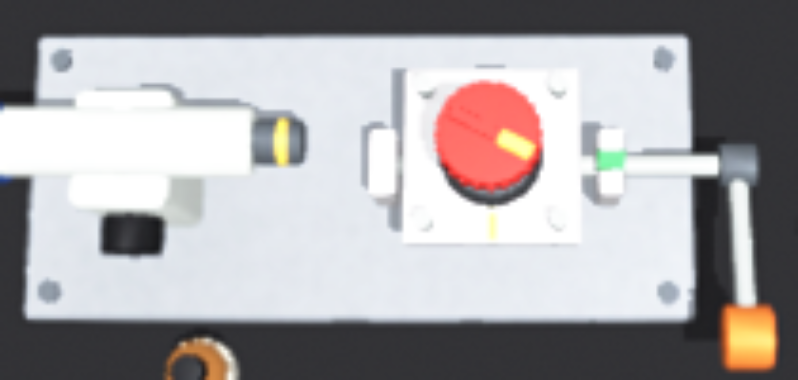

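The crop shows the plate with yellow ridge end at (516,144) of the crop, pointing about 62° clockwise-short of the stage's yellow mark at (492,226). The stand origin is about (557, 55.3) with yaw close to 0, and the knob triangulation agrees with it. Moving over the cap.

```bash
cat > go.py <<'E'
import sys
from h import *
# print remaining shift (tool axes, m) and turn (deg) to target x y z yaw(deg of tool x), tool down, optional pitch
t=[float(a) for a in sys.argv[1:]]
s=arm.read_state(); q=R.from_quat(s["ee_rot"]); 
yaw=np.deg2rad(t[3]); Rt=R.from_euler('z',yaw)*R.from_euler('x',np.pi)
print("shift",np.round(q.inv().apply(np.array(t[:3])-s["position"])/1000,4),"turn",np.round(np.rad2deg((q.inv()*Rt).as_rotvec()),2))
print("t",s["clock"],"pos",s["position"].round(1),"J",s["joints"].round(2),"F",s["contact_force"].round(1),"M",s["wrist_torque"].round(2),"w",round(s["gripper_width"],1),"g",s["grasp_force"])
E
python3 -m pendant '[[0.034,0.026,0,0,0,0,0.085],[0.034,0.026,0,0,0,0,0.085],[0.034,0.026,0,0,0,0,0.085],[0.034,0.026,0,0,0,0,0.085],[0.034,0.026,0,0,0,0,0.085],[0.034,0.026,0,0,0,0,0.085],[0.034,0.026,0,0,0,0,0.085],[0.034,0.026,0,0,0,0,0.085],[0.034,0.026,0,0,0,0,0.085],[0.034,0.026,0,0,0,0,0.085],[0.034,0.026,0,0,0,0,0.085],[0.034,0.026,0,0,0,0,0.085]]'
python3 go.py 557 55.3 240 -19
```

```text
clock: 1.3
position: [488.1, 161.3, 256.1]
ee_rot: [0.986, -0.165, -0.0, 0.0]
contact_force: [0.6, 0.6, 0.2]
gripper_width: 85.3
grasp_force: 0.0
shift [0.0997 0.0778 0.0161] turn [ 0.02  0.02 -0.01]
t 1.3 pos [488.1 161.3 256.1] J [ 0.64  0.2  -0.26 -0.   -1.12  0.6 ] F [0.6 0.6 0.2] M [ 0.06 -0.07  0.08] w 85.3 g 0.0
```

```bash
python3 -m pendant '[[0.034,0.026,0,0,0,0,0.085],[0.034,0.026,0,0,0,0,0.085],[0.032,0.026,0.016,0,0,0,0.085],[0,0,0,0,0,0,0.085],[0,0,0,0,0,0,0.085]]'
python3 go.py 557 55.3 165 -19
python3 -c "
from h import *
T=grab('top');w=grab('wrist')
cv2.imwrite('pics/w1.png',w['image'][:,:,::-1]);print(proj(w,[557,55.3,172]))"
```

```text
clock: 1.8
position: [556.6, 55.6, 239.2]
ee_rot: [0.986, -0.166, -0.001, 0.001]
contact_force: [-0.1, -0.5, -0.1]
gripper_width: 85.2
grasp_force: 0.0
shift [0.0006 0.     0.0742] turn [ 0.08  0.11 -0.15]
t 1.8 pos [556.6  55.6 239.2] J [ 0.39  0.29 -0.18 -0.   -1.11  0.85] F [-0.1 -0.5 -0.1] M [ 0.03  0.01 -0.05] w 85.2 g 0.0
[285.60617469 234.59464784]
```

View pics/w1.png

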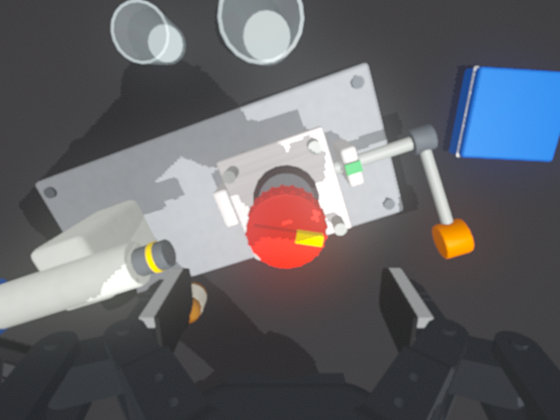

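The wrist view shows the cap centred at (286,229), close to my predicted (286,235), with the pads on either side and clear of the barrel. Descending, closing and turning.

```bash
python3 -m pendant '[[0,0,0.025,0,0,0,0.085],[0,0,0.025,0,0,0,0.085],[0,0,0.024,0,0,0,0.085],[0,0,0,0,0,0,0.085],[0,0,0,0,0,0,0.04],[0,0,0,0,0,0,0.04],[0,0,0,0,0,0,0.04],[0,0,0,0,0,0,0.04],[0,0,0,0,0,0,0.04],[0,0,0,0,0,0,0.04]]'
python3 go.py 557 55.3 165 -19
```

```text
clock: 2.9
position: [557.2, 56.2, 168.9]
ee_rot: [0.986, -0.165, 0.001, 0.0]
contact_force: [-2.6, -1.6, 5.4]
gripper_width: 48.5
grasp_force: 61.1
shift [0.0001 0.0009 0.0039] turn [ 0.   -0.13  0.04]
t 2.9 pos [557.2  56.2 168.9] J [ 0.39  0.35 -0.28  0.   -0.94  0.85] F [-2.6 -1.6  5.4] M [-0.74  0.58  0.03] w 48.5 g 61.09095811843872
```

```bash
python3 -m pendant '[[0,0,0,0,0,7,0.04],[0,0,0,0,0,7,0.04],[0,0,0,0,0,7,0.04],[0,0,0,0,0,7,0.04],[0,0,0,0,0,7,0.04],[0,0,0,0,0,7,0.04],[0,0,0,0,0,7,0.04],[0,0,0,0,0,7,0.04],[0,0,0,0,0,0,0.04]]'
python3 go.py 557 55.3 165 -83
python3 -m pendant '[[0,0,0,0,0,3,0.04],[0,0,0,0,0,3,0.04],[0,0,0,0,0,0,0.04]]'
python3 go.py 557 55.3 165 -83
```

```text
clock: 3.8
position: [558.0, 56.9, 168.9]
ee_rot: [0.794, -0.609, 0.001, -0.002]
contact_force: [-1.3, -0.0, 6.2]
gripper_width: 48.1
grasp_force: 61.2
shift [0.0013 0.0014 0.0039] turn [-0.24 -0.01  8.03]
t 3.8 pos [558.   56.9 168.9] J [ 0.39  0.35 -0.28  0.   -0.94 -0.13] F [-1.3 -0.   6.2] M [-0.12  0.42 -0.05] w 48.1 g 61.15361452102661
clock: 4.1
position: [558.1, 57.0, 168.9]
ee_rot: [0.761, -0.648, 0.001, -0.002]
contact_force: [-1.7, -0.4, 6.9]
gripper_width: 48.6
grasp_force: 61.2
shift [0.0015 0.0014 0.0039] turn [-0.25 -0.    2.15]
t 4.1 pos [558.1  57.  168.9] J [ 0.39  0.35 -0.28  0.   -0.93 -0.23] F [-1.7 -0.4  6.9] M [-0.05  0.35 -0.01] w 48.6 g 61.2121045589447
```

```bash
for i in 1 2 3; do python3 -m pendant '[[0,0,0,0,0,3,0.04],[0,0,0,0,0,0,0.04]]' >/dev/null
python3 go.py 557 55.3 165 -83; done
```

```text
shift [0.0015 0.0014 0.0039] turn [-0.24 -0.07 -0.46]
t 4.3 pos [558.2  57.  168.9] J [ 0.39  0.35 -0.28  0.   -0.94 -0.28] F [-0.4  0.   5. ] M [-0.07  0.4   1.56] w 48.3 g 61.14890098571777
shift [0.0016 0.0014 0.0038] turn [-0.27 -0.04 -3.62]
t 4.5 pos [558.3  57.  168.8] J [ 0.39  0.35 -0.28  0.   -0.93 -0.33] F [-0.7 -1.9  6. ] M [-0.15  0.16  0.84] w 48.6 g 61.28817915916443
shift [0.0025 0.0014 0.0038] turn [-0.31  0.02 -6.5 ]
t 4.7 pos [558.4  57.8 168.8] J [ 0.39  0.35 -0.28  0.   -0.93 -0.38] F [-1.3  1.8  5.4] M [0.66 0.28 1.41] w 48.2 g 61.34512782096863
```

The wrist moment jumped to about 1.5 N m after roughly 64°, so the cap is at its stop. Releasing, rising and turning back to close along y for the lever.

```bash
python3 -m pendant '[[0,0,0,0,0,0,0.085],[0,0,0,0,0,0,0.085],[0,0,0,0,0,0,0.085],[0,0,0,0,0,0,0.085],[0,0,-0.03,0,0,0,0.085],[0,0,-0.03,0,0,0,0.085],[0,0,-0.02,0,0,0,0.085],[0,0,-0.01,0,0,0,0.085]]'
python3 go.py 465.5 -74.7 250 0
python3 - <<'E'
from h import *
w=grab('wrist');cv2.imwrite('pics/w2.png',w['image'][:,:,::-1])
O=np.array([557,55.3])
for p in([-17,0,177],[-40,0,95]): print(proj(w,[O[0]+p[0],O[1]+p[1],p[2]]))
E
```

```text
clock: 5.5
position: [557.5, 56.7, 258.4]
ee_rot: [-0.707, 0.707, -0.001, 0.001]
contact_force: [0.1, -0.1, -0.2]
gripper_width: 85.1
grasp_force: 0.0
shift [0.1315 0.092  0.0079] turn [ -0.19  -0.1  -90.01]
t 5.5 pos [557.5  56.7 258.4] J [ 0.39  0.27 -0.15  0.   -1.14 -0.39] F [ 0.1 -0.1 -0.2] M [ 0.03 -0.05  0.05] w 85.1 g 0.0
[312.30282587 226.82410858]
[331.39212106 191.93203934]
```

View pics/w2.png

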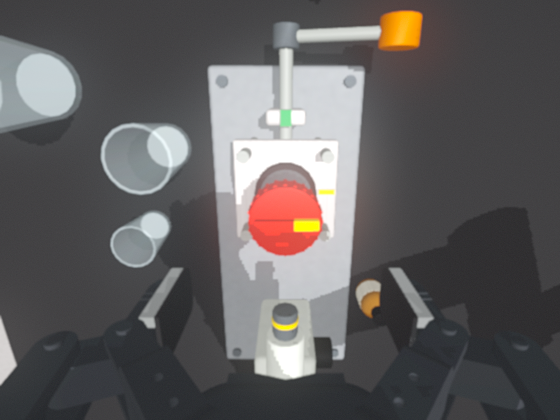

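The yellow ridge end is at (307,226), on the predicted line (312,227) toward the stage mark at (327,192). I'll quantify it, and re-measure the knob while moving.

```bash
python3 - <<'E'
from h import *
w=dict(np.load('pics/wrist.npz'));h=cv2.cvtColor(w['image'],cv2.COLOR_RGB2HSV)
def c(lo,hi,roi):
    x0,y0,x1,y1=roi;m=cv2.inRange(h[y0:y1,x0:x1],lo,hi);M=cv2.moments(m,True);return M["m10"]/M["m00"]+x0,M["m01"]/M["m00"]+y0
m=cv2.inRange(h[210:240,285:325],(22,120,120),(36,255,255));r=cv2.minAreaRect(cv2.findNonZero(m));print(r)
y=onz(w,*c((22,120,120),(36,255,255),(285,210,325,240)),177);k=onz(w,*c((22,60,120),(36,255,255),(317,186,337,197)),95);print("yel",y,"mark",k)
print("cap-shut err from origin",np.arctan2(y[1]-55.3,-(y[0]-557)), "mark y",k[1])
n=c((5,150,100),(22,255,255),(375,5,430,55)); print("knob",onz(w,*n,80))
E
python3 -m pendant '[[0.013,0.009,0,0,0,-8.5,0.085],[0.013,0.009,0,0,0,-8.5,0.085],[0,0,0,0,0,-8.5,0.085],[0,0,0,0,0,-8.5,0.085],[0,0,0,0,0,-8.5,0.085],[0,0,0,0,0,-8.5,0.085],[0,0,0,0,0,-8.5,0.085],[0,0,0,0,0,-8.5,0.085],[0,0,0,0,0,-8.5,0.085],[0,0,0,0,0,-8.5,0.085],[0,0,0,0,0,-5,0.085]]'
python3 go.py 465.5 -74.7 250 0
```

```text
((21.5, 15.5), (11.0, 25.0), 90.0)
yel [544.01272585  54.29283275 177.        ] mark [521.31924001  55.32018961  95.        ]
cap-shut err from origin -0.07739541363893279 mark y 55.32018960744329
knob [465.04408443 -75.92525822  80.        ]
clock: 6.65
position: [540.2, 29.3, 254.7]
ee_rot: [1.0, 0.002, -0.001, 0.0]
contact_force: [0.6, -1.2, -0.4]
gripper_width: 85.0
grasp_force: 0.0
shift [-0.0751  0.1037  0.0049] turn [0.03 0.17 0.24]
t 6.65 pos [540.2  29.3 254.7] J [ 0.35  0.24 -0.2  -0.   -1.13  1.22] F [ 0.6 -1.2 -0.4] M [-0.01  0.03 -0.01] w 85.0 g 0.0
```

```bash
python3 -m pendant '[[-0.025,0.035,0,0,0,0,0.085],[-0.025,0.035,0,0,0,0,0.085],[-0.025,0.034,0,0,0,0,0.085],[0,0,0.04,0,0,0,0.085],[0,0,0.04,0,0,0,0.085],[0,0,0.02,0,0,0,0.085],[0,0,0,0,0,0,0.085],[0,0,0,0,0,0,0.085]]'
python3 go.py 465.5 -75.3 84 0
python3 -c "
from h import *
w=grab('wrist');cv2.imwrite('pics/w3.png',w['image'][:,:,::-1]);print(proj(w,[465.3,-75.3,80]))"
```

```text
clock: 7.45
position: [465.9, -74.6, 156.1]
ee_rot: [1.0, 0.0, -0.001, 0.0]
contact_force: [0.1, 0.3, 0.3]
gripper_width: 85.2
grasp_force: 0.0
shift [-0.0003  0.0007  0.0721] turn [0.03 0.06 0.01]
t 7.45 pos [465.9 -74.6 156.1] J [ 0.19  0.23 -0.5   0.   -0.84  1.38] F [0.1 0.3 0.3] M [ 0.02 -0.03 -0.03] w 85.2 g 0.0
[285.27227136 230.86464026]
```

View pics/w3.png

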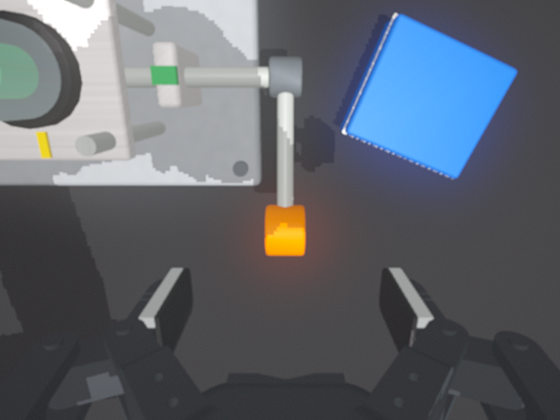

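The knob sits at (285,230), right on the prediction and centred between the pads, with the slide box well away to the upper right. Descending 72 mm and closing.

```bash
python3 -m pendant '[[0,0,0.025,0,0,0,0.085],[0,0,0.025,0,0,0,0.085],[0,0,0.022,0,0,0,0.085],[0,0,0,0,0,0,0.085],[0,0,0,0,0,0,0.015],[0,0,0,0,0,0,0.015],[0,0,0,0,0,0,0.015],[0,0,0,0,0,0,0.015],[0,0,0,0,0,0,0.015],[0,0,0,0,0,0,0.015],[0,0,0,0,0,0,0.015]]'
python3 go.py 465.5 -75.3 86 0
python3 -c "
import numpy as np
p=[np.array([-95*np.sin(1.3-a),95*np.cos(1.3-a)]) for a in np.linspace(0,1.3,14)]
print(np.diff(p,axis=0).round(1))"
```

```text
clock: 8.6
position: [466.3, -74.1, 85.1]
ee_rot: [1.0, -0.0, 0.001, -0.0]
contact_force: [-1.2, 3.2, 6.3]
gripper_width: 23.2
grasp_force: 62.4
shift [-0.0008  0.0012 -0.0009] turn [-0.03 -0.09 -0.01]
t 8.6 pos [466.3 -74.1  85.1] J [ 0.19  0.34 -0.58 -0.   -0.65  1.38] F [-1.2  3.2  6.3] M [ 0.92  0.41 -0.14] w 23.2 g 62.38438010215759
[[3.  9. ]
 [3.9 8.7]
 [4.7 8.2]
 [5.5 7.7]
 [6.3 7.1]
 [6.9 6.5]
 [7.6 5.7]
 [8.1 5. ]
 [8.6 4.1]
 [8.9 3.3]
 [9.2 2.3]
 [9.4 1.4]
 [9.5 0.5]]
```

```bash
python3 -m pendant '[[0.003,0,-0.009,0,0,0,0.015],[0.004,0,-0.0087,0,0,0,0.015],[0.0047,0,-0.0082,0,0,0,0.015],[0,0,0,0,0,0,0.015]]'
python3 go.py 477.6 -75.3 111 0
```

```text
clock: 9.0
position: [476.7, -74.2, 110.3]
ee_rot: [1.0, -0.001, -0.001, -0.0]
contact_force: [-1.4, 4.9, -5.7]
gripper_width: 23.2
grasp_force: 59.9
shift [ 0.0009  0.0011 -0.0007] turn [-0.03  0.17 -0.06]
t 9.0 pos [476.7 -74.2 110.3] J [ 0.18  0.32 -0.53 -0.   -0.73  1.39] F [-1.4  4.9 -5.7] M [ 1.37  0.39 -0.11] w 23.2 g 59.90209758281708
```

Tracking well with low forces. Continuing the arc.

```bash
python3 -m pendant '[[0.0055,0,-0.0077,0,0,0,0.015],[0.0063,0,-0.0071,0,0,0,0.015],[0.007,0,-0.0065,0,0,0,0.015],[0.0076,0,-0.0057,0,0,0,0.015],[0,0,0,0,0,0,0.015]]'
python3 go.py 504 -75.3 138 0
python3 -m pendant '[[0.0081,0,-0.005,0,0,0,0.015],[0.0086,0,-0.0041,0,0,0,0.015],[0.009,0,-0.0033,0,0,0,0.015],[0.0092,0,-0.0023,0,0,0,0.015],[0,0,0,0,0,0,0.015]]'
python3 go.py 557 -75 156 0
```

```text
clock: 9.5
position: [500.6, -74.2, 136.4]
ee_rot: [1.0, -0.001, -0.005, -0.0]
contact_force: [-5.5, 6.5, -2.4]
gripper_width: 23.1
grasp_force: 59.7
shift [ 0.0034  0.001  -0.0017] turn [-0.03  0.56 -0.1 ]
t 9.5 pos [500.6 -74.2 136.4] J [ 0.17  0.32 -0.44 -0.   -0.83  1.4 ] F [-5.5  6.5 -2.4] M [ 1.66  1.65 -0.2 ] w 23.1 g 59.66208457946777
clock: 10.0
position: [535.3, -74.4, 151.6]
ee_rot: [1.0, -0.001, -0.005, -0.0]
contact_force: [-7.7, 5.6, 2.1]
gripper_width: 23.1
grasp_force: 60.2
shift [ 0.0217  0.0006 -0.0046] turn [-0.01  0.61 -0.06]
t 10.0 pos [535.3 -74.4 151.6] J [ 0.16  0.35 -0.34 -0.   -0.9   1.41] F [-7.7  5.6  2.1] M [ 1.66  2.29 -0.03] w 23.1 g 60.222256779670715
```

```bash
python3 -m pendant '[[0.0085,0,-0.002,0,0,0,0.015],[0.008,0,-0.001,0,0,0,0.015],[0.005,0,-0.0003,0,0,0,0.015],[0,0,0,0,0,0,0.015],[0,0,0,0,0,0,0.015]]'
python3 go.py 557 -75 155 0
python3 - <<'E'
from h import *
S=grab('scene');T=grab('top')
def c(d,roi):
    h=cv2.cvtColor(d['image'],cv2.COLOR_RGB2HSV);x0,y0,x1,y1=roi;m=cv2.inRange(h[y0:y1,x0:x1],(5,120,60),(20,255,255));M=cv2.moments(m,True);return M["m10"]/max(M["m00"],1)+x0,M["m01"]/max(M["m00"],1)+y0,M["m00"]
print(proj(S,[557,-75,150]),proj(T,[557,-75,150]))
k=c(S,(235,140,290,230));print("knobS",k);
o,r=ray(S,*k[:2]);t=(-75-o[1])/r[1];print("at y=-75",o+r*t)
cv2.imwrite('pics/s2.png',cv2.resize(S['image'][110:310,180:440],(780,600))[:,:,::-1])
E
```

```text
clock: 10.5
position: [556.3, -74.4, 154.4]
ee_rot: [1.0, -0.001, -0.005, -0.0]
contact_force: [-6.5, 5.7, -0.6]
gripper_width: 23.3
grasp_force: 60.3
shift [ 0.0007  0.0006 -0.0006] turn [-0.02  0.61 -0.06]
t 10.5 pos [556.3 -74.4 154.4] J [ 0.15  0.38 -0.28 -0.   -0.92  1.42] F [-6.5  5.7 -0.6] M [ 1.39  2.04 -0.03] w 23.3 g 60.27843654155731
[249.7338961  175.27556005] [340.39241593 236.05666427]
knobS (247.89344262295083, 173.7377049180328, 122.0)
at y=-75 [567.06034007 -75.         159.43007122]
```

View pics/s2.png

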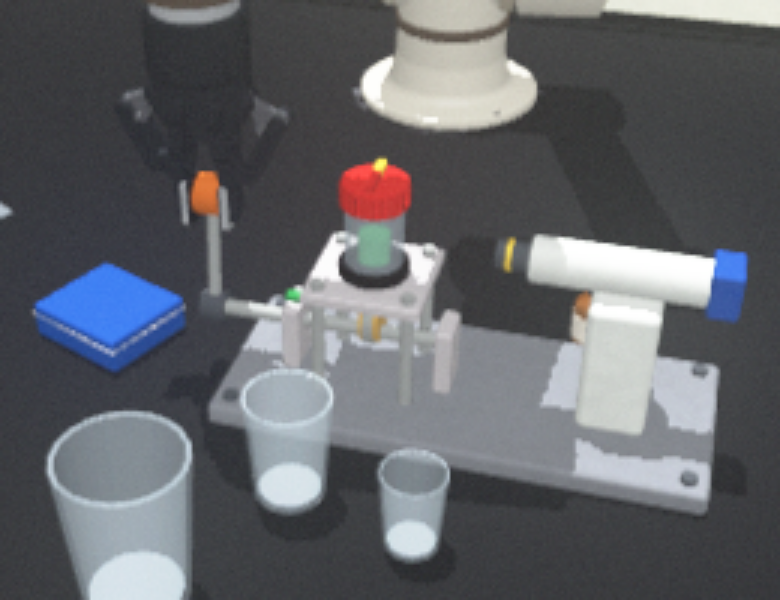

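The scene crop shows the lever upright, with the knob at (205,193) between the pads and the rod vertical down to (214,300). The stage is raised, and the beaker, slide box and vial are undisturbed. One check of the knob's position along x from the wrist camera.

```bash
python3 - <<'E'
from h import *
w=grab('wrist');cv2.imwrite('pics/w4.png',w['image'][:,:,::-1])
for x in (548,557,566):
    print(x,"centre",proj(w,[x,-75,150]),"+x rim",proj(w,[x+16,-75,150]),"top",proj(w,[x,-75,166]), "-x rim",proj(w,[x-16,-75,150]))
h=cv2.cvtColor(w['image'],cv2.COLOR_RGB2HSV);m=cv2.inRange(h,(5,140,60),(22,255,255));m[:150]=0;m[:,:230]=0;m[:,340:]=0
ys,xs=np.where(m);print(xs.min(),xs.max(),ys.min(),ys.max())
E
```

```text
548 centre [284.99383554 311.261127  ] +x rim [284.95572701 279.15701075] top [284.89824587 337.03663   ] -x rim [285.02937846 341.02396346]
557 centre [284.97273053 293.50618271] +x rim [284.93307141 259.97579533] top [284.87219764 317.78365188] -x rim [285.00968749 324.55658163]
566 centre [284.95077096 274.96709723] +x rim [284.90947849 239.92491288] top [284.84495614 297.56679152] -x rim [284.98921714 307.38105767]
256 315 275 351
```

View pics/w4.png

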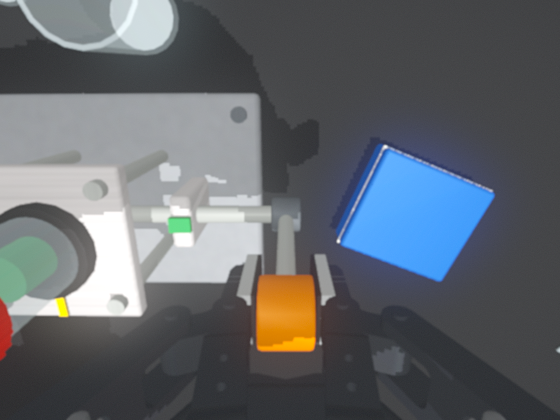

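```bash
python3 - <<'E'
from h import *
w=dict(np.load('pics/wrist.npz'));A=np.linspace(0,2*np.pi,200)
for a in np.arange(-.3,.31,.1):
    x,z=557+95*np.sin(a),55+95*np.cos(a)
    v=[proj(w,[x+16*np.cos(t),y,z+16*np.sin(t)])[1] for t in A for y in(-87,-63)];print(round(a,1),np.min(v).round(1),np.max(v).round(1))
print("seen 275 351")
E
```

```text
-0.3 304.1 378.4
-0.2 290.4 366.4
-0.1 274.1 351.4
0.0 255.5 333.7
0.1 234.8 313.6
0.2 212.7 291.6
0.3 189.5 268.4
seen 275 351
```

The knob has slipped about 9 mm in the pads, leaving the lever roughly 0.1 rad short. Nudging +x.

```bash
python3 -m pendant '[[0.005,0,0,0,0,0,0.015],[0.005,0,0,0,0,0,0.015],[0,0,0,0,0,0,0.015],[0,0,0,0,0,0,0.015]]'
python3 - <<'E'
from h import *
w=grab('wrist');A=np.linspace(0,2*np.pi,200)
for a in np.arange(-.1,.11,.05):
    x,z=557+95*np.sin(a),55+95*np.cos(a)
    v=[proj(w,[x+16*np.cos(t),y,z+16*np.sin(t)])[1] for t in A for y in(-87,-63)];print(round(a,2),np.min(v).round(1),np.max(v).round(1))
h=cv2.cvtColor(w['image'],cv2.COLOR_RGB2HSV);m=cv2.inRange(h,(5,140,60),(22,255,255));m[:150]=0;m[:,:230]=0;m[:,340:]=0
ys,xs=np.where(m);print(ys.min(),ys.max())
E
python3 go.py 566 -75 155 0
```

```text
clock: 11.05
position: [565.9, -74.4, 154.2]
ee_rot: [1.0, -0.0, -0.006, -0.0]
contact_force: [-6.4, 4.5, -1.8]
gripper_width: 23.3
grasp_force: 60.6
-0.1 292.9 369.8
-0.05 284.4 361.7
0.0 275.3 353.0
0.05 265.6 343.6
0.1 255.6 333.6
277 354
shift [ 0.0001  0.0006 -0.0008] turn [-0.02  0.67 -0.07]
t 11.1 pos [565.9 -74.4 154.2] J [ 0.15  0.39 -0.26 -0.   -0.93  1.42] F [-5.1  5.7 -0.8] M [1.39 2.2  0.01] w 23.3 g 60.61367154121399
```

The lever is now within about 0.01 rad of upright. I'll hold for a second to check for creep.

```bash
python3 -m pendant '[[0,0,0,0,0,0,0.015],[0,0,0,0,0,0,0.015],[0,0,0,0,0,0,0.015],[0,0,0,0,0,0,0.015],[0,0,0,0,0,0,0.015],[0,0,0,0,0,0,0.015],[0,0,0,0,0,0,0.015],[0,0,0,0,0,0,0.015],[0,0,0,0,0,0,0.015],[0,0,0,0,0,0,0.015]]' | tail -2
python3 - <<'E'
from h import *
w=grab('wrist')
h=cv2.cvtColor(w['image'],cv2.COLOR_RGB2HSV);m=cv2.inRange(h,(5,140,60),(22,255,255));m[:150]=0;m[:,:230]=0;m[:,340:]=0
ys,xs=np.where(m);print(ys.min(),ys.max())
if abs(ys.min()-277)<=3: print(arm.job_done())
E
```

```text
gripper_width: 23.1
grasp_force: 60.6
277 354
the job is handed in; nothing more can be done
None
```

I screwed the cap shut to its stop and handed the job in with the fingers gripping the lever within about 0.01 rad of straight up (wrist-camera estimate); the beaker, vial and slide box looked undisturbed, and no verdict came back.

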